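# Wedge the rocking instrument case

### The arm

A 6-joint arm with a two-finger parallel gripper is mounted at the origin on the work surface. World frame = base frame: x ahead of the robot, y to its left, z up, the work surface at z = 0. Lengths are in mm, angles in rad, forces in N, time in s.
With the tool pointing down it reaches from about 400 to 925 mm from the base axis. Payload 12.5 kg.
Tool frame: the origin (TCP) lies on the mounting face of the last link; the fingertips stand 190 mm ahead of it and the grasp point (between the pads) lies 171 mm ahead of it; z points along the fingers, y is the line along which they close (so a half turn about z gives the same grasp; the last joint's range is limited). The gripper opens to 95 mm and grips with 3 to 60 N. Pads are 20 mm wide; open, the fingers measure 119 mm over their backs; the gripper's body (75 mm by 180 mm) begins 59 mm behind the grasp point.
Start: joints at [1.225, 0.491, 1.559, -0, 1.092, -0.106], TCP at [148.418, 607.122, 404.761] pointing down, gripper open.
Joint ranges: [-3.1, 3.1], [-0.84, 2.19], [0.05, 2.79], [-1.13, 4.28], [0.06, 2.93], [-2.69, 2.69]. Speed limits (rad/s): [2.22, 2.22, 2.79, 3.14, 3.14, 3.14].

### API

Orientations are given as [roll, pitch, yaw] about the fixed x, y, z axes, in that order (R = Rz(yaw) Ry(pitch) Rx(roll)).
In Python, from cell import env gives the robot as it stands.
- The arm moves only by the tool carry_out, never from a script. Its argument "series" is a list of rows, each a list of 5 numbers: the shift along the tool's x, y, z in m, then the turn about the tool's z in degrees, then the opening, from 0 (shut) to 1 (fully open). A call has 1 to 20 rows; each row is the pose to reach, as a shift and turn from the pose commanded when the call began, along the tool's axes at that moment; what a row does not reach only later rows make up. A row lasts 1/8 s, in which the tool goes at most 62.5 mm and 10.7 degrees, less where a joint would pass 70% of its speed; a pose out of reach is approached as far as the arm can. A call with a gripper value outside its range is refused whole. The fingers move at their own pace and stop on an object; the grip force is fixed at half the most. Time passes only in rows, so rows that repeat a pose let the fingers close. It gives the time, the measured TCP pose, the force, the opening and the grip force at its end, in the units of the state.
- env.state(): the state, without advancing time (a new reading comes with each control period).
- env.read_camera(name): name is "scene" or "top" or "wrist"; returns (picture, depth): 400x640x3 uint8, red, green, blue; 400x640 float32, mm along the optical axis (not along the pixel's ray), 0 where there is no reading.
- env.get_calibration(name): a dict with "intrinsics" (3x3 intrinsics, pixels), "D" ([k1, k2, p1, p2, k3] as OpenCV has them; the pictures are not rectified), "cam_to_world" (4x4, takes a point from camera to world coordinates); the wrist camera has in their place "T_tool_cam" (4x4, takes a point from camera to tool coordinates, whose origin is the TCP and whose axes are the flange's). Camera axes: x right, y up, looking along -z (the intrinsics and any distortion apply to the point x, -y, -z); pixel columns grow to the right and rows downward; lengths in mm; the calibration is good to about 2 mm. A picture is of the moment at which its call begins: read the wrist's pose just before it. get_calibration takes no time and is no camera call.
- env.job_done(): hands the job in; it is judged then, once.
The state is a dict: "t": time; "joints": joint angles; "qvel": joint speeds; "tau": joint torques, N m; "eef_pos": TCP position; "tcp_rot": TCP orientation; "ft_force": force on the tool from outside, world axes, zero at the start; "moment": the same for the moment, N m; "opening": opening from 0.0 (shut) to 1.0 (fully open); "grip_force": force on a finger pad.
Only numpy, scipy, OpenCV 4.12 (cv2) and the standard library are available. Lean on these libraries where they do the work, as an engineer would, in place of code of your own. Each camera call takes 0.05 s, during which the arm holds its last target. There are 200 camera calls.

### The job

The instrument case on the bench rocks because one of its feet is missing. Without grasping or lifting anything, push the wooden wedge along the mat, thin end first, under the bare bolt head at that corner until it just takes up the gap and the case can no longer rock, leaving the case standing level where it is and the other things alone. Then press down firmly on top of the case above that bolt (about 8 N) for a second to test that the corner stays put, and take the hand away.

Things in the scene. Friction and masses are not known exactly. Their poses are not given: they have to be found in the camera images.
- case: Flat grey aluminium instrument case, 200 (x) by 260 mm (y), 2 kg, loose. Origin: its centre at bench level; z up; knobs on its -x front. Underside 22 mm, flat top 66 mm above the origin. Rubber feet (18 mm wide) at (-75,-105), (75,-105), (75,105) mm; the one at (-75,105) is missing. Rests level; 3 to 5 N over the missing one rocks it by 0.04 to 0.07 rad; it tips back. Wedged too far it stands crooked.
- bolt (a point): Lowest point of the dome-headed steel bolt (18 mm wide, round underside) left at the missing foot's place, under the case's front-left corner: (-75, 105, 10) mm in the case's frame, so 10 mm above the bench and 5 to 8.5 mm above the mat, 25 mm in from the case's +y side and from its front. Axes as the case's.
- corner (a point): Point on the flat top of the case over the bolt, 18 mm in from both edges, at (-82, 112, 66) mm in the case's frame: where to press.
- wedge: Plain wooden wedge, 140 mm long (x), 50 wide (y), 90 g, lying on the mat at the case's +y side. Origin: centre of its underside. Thin end, 2.5 mm high, at x = +70 mm, towards the case; thick end, a flat upright face 26.5 mm high to push on, at x = -70 mm; even slope between. Slides alone with under 1 N; 2 to 4 N more means it is firm under the bolt; above some 10 N it shoves or lifts the case.
- ramp (a point): Centre of the wedge's sloping top face, 14.5 mm above the wedge's underside. x axis down the slope to the thin end, y across, z square to the face, outwards: the bolt's z in this frame is its clearance from the slope.
- bench_mat: Thin dark blue bench mat, 260 by 400 mm, fixed to the bench, on which the wedge lies; it reaches under the bolt but not under the three feet. Origin: 6 mm below the centre of its top face. Its top stands 1.5 to 5 mm above the bench.
- valve_block: Bystander: dark steel valve block 60 x 60 x 55 mm, loose, beside the case. Origin: centre of its underside.
- sensor_head: Bystander: blue cylinder 54 mm diameter, 85 mm tall, with a steel stem on top (131 mm in all), standing loose in front of the case. Origin: centre of its underside.
- screwdriver: Bystander: screwdriver lying loose on the mat. Origin: underside of its middle; it lies along its x.
- flange: Bystander: small grey plastic flange, 48 mm diameter, 29 mm tall, loose on the mat. Origin: centre of its underside.
Mind the look-alikes: they are no part of the job. What is meant by the wedge is not black, and is the smaller of those in its own colour.

How it is judged (in metres and radians):
On the way, in this order (a step that is already met when the one before it is completed fails the run):
1. the wedge is under the bolt, closing the gap, with the case level (z of bolt in the frame of ramp between -0.003 and 0.0015 m and y of bolt in the frame of ramp between -0.02 and 0.02 m and x of bolt in the frame of ramp between -0.05 and 0.066 m and angle between case's own z axis and vertical below 0.012 rad), for 0.2 s.
2. the case's corner is pressed down on from above and does not give (all of step 1 and contact force between the fingers and case above 3 N and horizontal distance between the grasp point and corner below 0.06 m and z of the grasp point in the frame of corner above 0.005 m), for 0.4 s.
At the end, for the whole second after the job is handed in: The wedge is under the bolt (bolt within 20 mm of the wedge's centre line) with less than 1.5 mm clearance, the case is level within 0.012 rad and within 20 mm of where it stood, all at rest, bystanders within 20 mm of their places (all of step 1 and distance of each of corner, valve_block, sensor_head, screwdriver, flange from where it was at the start of the episode below 0.02 m and linear speed of each of case, wedge below 0.01 m/s); the robot touches nothing.
It fails at once if the wedge is lifted off the mat or stood on edge (z of wedge in the frame of bench_mat above 0.02 m or angle between wedge's own z axis and vertical above 0.4 rad).
It fails at once if the case is lifted or tipped beyond its own rocking (height (world z) of case above 0.02 m or angle between case's own z axis and vertical above 0.12 rad).
It fails at once if the case is shoved away (distance of corner from where it was at the start of the episode above 0.04 m).
It fails at once if a bystander is disturbed (distance of any of valve_block, sensor_head, screwdriver, flange from where it was at the start of the episode above 0.03 m or angle between sensor_head's own z axis and vertical above 0.3 rad).
It also fails if it takes over 53 s, if anything falls off the work surface, if the arm or the gripper's body presses on something with over 40 N, if the wrist force passes 120 N, or if a joint passes its speed limit or range.

## Working session

There is one attempt and no reset: what is moved stays moved. The work goes in short steps, Python scripts to look and compute and a tool call to move; the robot and the scene stay as the last step left them, time stands still between calls to the robot, and variables do not carry over. Pictures are saved under pics/ and viewed, at most 10 in all, crops included, and the job is handed in when it is done.

Besides the shell and the picture viewer there is one more tool, called by a JSON object that holds its "fn" and its "kwargs". carry_out: Moves the arm, as the interface text tells. Its arguments: {"type":"object","properties":{"series":{"type":"array","items":{"type":"array","items":{"type":"number"}}}},"required":["series"]}

```bash
mkdir -p pics; cat > h.py <<'E'
import numpy as np, cv2
from cell import env
from scipy.spatial.transform import Rotation as R
def cam(name):
    s=env.state(); c=env.get_calibration(name); p,d=env.read_camera(name)
    if name=="wrist":
        T=np.eye(4);T[:3,:3]=R.from_euler('xyz',s['tcp_rot']).as_matrix();T[:3,3]=s['eef_pos']
        M=T@np.array(c['T_tool_cam'])
    else: M=np.array(c['cam_to_world'])
    return p,d,np.array(c['intrinsics']),np.array(c['D']),M
def cloud(d,K,D,M):
    h,w=d.shape
    uv=np.stack(np.meshgrid(np.arange(w),np.arange(h)),-1).reshape(-1,1,2).astype(float)
    n=cv2.undistortPoints(uv,K,D).reshape(h,w,2)
    P=np.stack([n[...,0]*d,-n[...,1]*d,-d,np.ones_like(d)],-1)@M.T
    P[d<=0]=np.nan
    return P[...,:3]
def save(name,tag):
    p,d,K,D,M=cam(name); cv2.imwrite(f'pics/{tag}.png',p[...,::-1]); X=cloud(d,K,D,M); np.save(f'{tag}.npy',X); return p,X
E
python3 - <<'E'
from h import *
for n in('top','scene'): save(n,n+'1')
print(env.state())
E
```

```text
{'t': 0.1, 'joints': array([ 1.22538512e+00,  4.91493269e-01,  1.55941095e+00, -1.71228869e-05,
        1.09167152e+00, -1.05623325e-01]), 'qvel': array([-5.29626502e-04, -3.78651427e-05, -3.07634535e-03, -4.06129575e-04,
        3.27686525e-03,  3.07793916e-04]), 'tau': array([ 1.94070133e-03, -6.13627052e+01, -2.58607525e+01,  6.93838857e-02,
        4.69708687e-02, -6.57188139e-05]), 'eef_pos': array([148.41755516, 607.08848806, 404.21609155]), 'tcp_rot': array([-3.14061345e+00, -8.85412580e-05,  2.90181263e+00]), 'ft_force': array([ 0.23957306,  0.32279244, -0.1931076 ]), 'moment': array([-0.01796515, -0.05366372, -0.04903692]), 'grip_force': 0.0, 'opening': 0.9998684909661316}
```

View pics/top1.png

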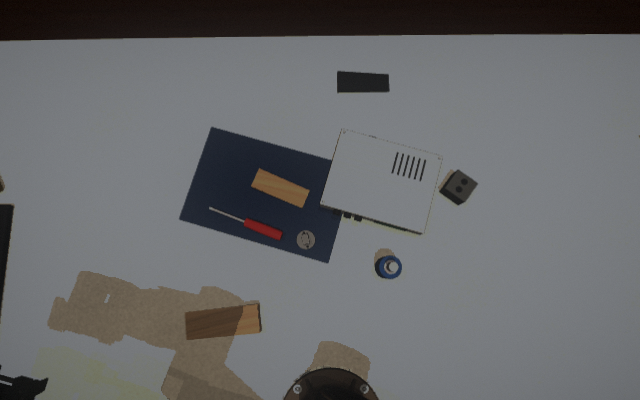

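View pics/scene1.png

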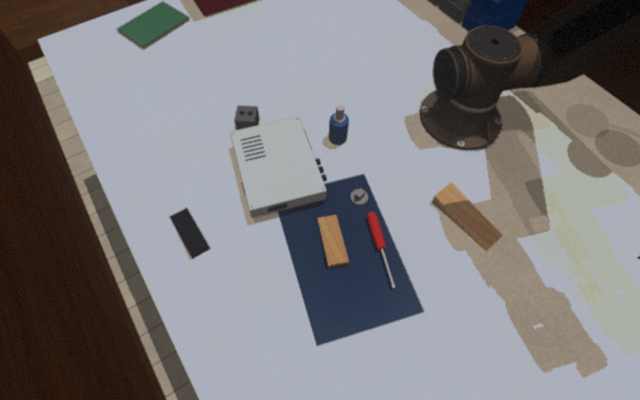

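The top view shows the light wedge at about (280,188) on the mat and the case's front-left corner at about (322,207). The big brown wedge and the black one are decoys. Next I'll measure these from the depth clouds.

```bash
cat > m.py <<'E'
from h import *
def rect(P2):
    r=cv2.minAreaRect(P2.astype(np.float32)); return r,cv2.boxPoints(r)
def go(tag,seedw,seedc,seedm):
    p=cv2.imread(f'pics/{tag}.png'); X=np.load(tag+'.npy'); hsv=cv2.cvtColor(p,cv2.COLOR_BGR2HSV)
    print(tag,'wedge seed',X[seedw[1],seedw[0]],'case',X[seedc[1],seedc[0]],'mat',X[seedm[1],seedm[0]])
    c=X[seedw[1],seedw[0]]; near=np.linalg.norm(X[...,:2]-c[:2],axis=-1)<95
    w=near&(hsv[...,0]<25)&(hsv[...,1]>80)&(hsv[...,2]>70)
    n,l=cv2.connectedComponents(w.astype(np.uint8)); w=l==l[seedw[1],seedw[0]]
    P=X[w]; r,b=rect(P[:,:2]); print('wedge rect',r,'\n',b.round(1)); 
    A=np.c_[P[:,:2]-P[:,:2].mean(0),np.ones(len(P))]; q=np.linalg.lstsq(A,P[:,2],rcond=None)[0]; print('slope dir',q, np.degrees(np.arctan2(-q[1],-q[0])),P[:,:2].mean(0))
    z=X[seedc[1],seedc[0],2]
    m=(abs(X[...,2]-z)<8)&(np.linalg.norm(X[...,:2]-X[seedc[1],seedc[0],:2],axis=-1)<230)
    n,l=cv2.connectedComponents(m.astype(np.uint8)); m=l==l[seedc[1],seedc[0]]
    P=X[m]; r,b=rect(P[:,:2]); print('case',r,'z',np.median(P[:,2]),'\n',b.round(1))
go('top1',(280,188),(370,190),(240,190))
go('scene1',(334,242),(285,175),(345,300))
X=np.load('top1.npy')
for n,u in dict(flange=(306,239),driver=(263,229),head=(390,267),bench=(290,60)).items(): print(n,X[u[1],u[0]].round(1))
E
python3 m.py
```

```text
top1 wedge seed [563.32563647 123.89625117  13.1294683 ] case [ 546.11415145 -100.42863139   65.24639358] mat [561.16168529 228.84054401   1.84543926]
wedge rect ((564.952392578125, 124.95690155029297), (143.4747314453125, 50.62519836425781), 66.64749145507812) 
 [[513.3  69.1]
 [559.8  49.1]
 [616.6 180.8]
 [570.1 200.9]]
slope dir [ 0.09892901  0.13962719 14.76384922] -125.31843084110767 [563.3605589  124.01520316]
case ((569.385498046875, -128.0499267578125), (260.8306884765625, 215.07705688476562), 73.52896881103516) z 64.7238227984111 
 [[ 429.3 -222.6]
 [ 635.5 -283.6]
 [ 709.5  -33.5]
 [ 503.2   27.5]]
scene1 wedge seed [563.66041103 137.1372625   18.8240924 ] case [576.27229093 -70.23027914  66.4567561 ] mat [6.20958458e+02 2.66231416e+02 4.03143514e-01]
wedge rect ((561.3145751953125, 125.56401062011719), (140.32447814941406, 50.668460845947266), 66.92788696289062) 
 [[510.5  70.9]
 [557.1  51.1]
 [612.1 180.2]
 [565.5 200. ]]
slope dir [ 0.03550661  0.15637296 17.17718292] -102.79287308573433 [564.30496096 130.52332692]
case ((565.5496826171875, -125.96896362304688), (262.43084716796875, 214.07884216308594), 73.57537841796875) z 65.97442217499781 
 [[ 425.8 -221.6]
 [ 631.1 -282.1]
 [ 705.3  -30.4]
 [ 500.    30.2]]
flange [430.9  56.5  32.9]
driver [456.9 163.6  27.5]
head [ 360.6 -132.6  128.1]
bench [ 9.252e+02  1.017e+02 -1.000e-01]
```

{"fn": "carry_out", "kwargs": {"series": [[-0.535,-0.266,0.06,-80,0.2],[-0.535,-0.266,0.06,-80,0.2],[-0.535,-0.266,0.06,-80,0.2],[-0.535,-0.266,0.06,-80,0.2],[-0.535,-0.266,0.06,-80,0.2],[-0.535,-0.266,0.06,-80,0.2],[-0.535,-0.266,0.06,-80,0.2],[-0.535,-0.266,0.06,-80,0.2],[-0.535,-0.266,0.06,-80,0.2],[-0.535,-0.266,0.06,-80,0.2],[-0.535,-0.266,0.06,-80,0.2],[-0.535,-0.266,0.06,-80,0.2],[-0.535,-0.266,0.06,-80,0.2],[-0.535,-0.266,0.06,-80,0.2],[-0.535,-0.266,0.06,-80,0.2],[-0.535,-0.266,0.06,-80,0.2]]}}

```text
t: 2.1
eef_pos: [604.7, 222.0, 344.9]
tcp_rot: [-3.141, 0.0, -1.985]
ft_force: [0.5, 0.1, -0.4]
opening: 0.201
grip_force: 0.0
```

```bash
python3 - <<'E'
from h import *
save('wrist','w1'); s=env.state(); print(s['t'],s['eef_pos'],np.degrees(s['tcp_rot']),s['opening'],s['ft_force']); print(np.round(env.get_calibration('wrist')['T_tool_cam'],2))
E
```

```text
2.15 [604.79822306 221.88443196 344.84585288] [-1.79994787e+02  9.75967449e-03 -1.13723241e+02] 0.19915549928287532 [ 0.23381697 -0.34797274 -0.70192477]
[[ 0.    0.97  0.24 66.06]
 [ 1.   -0.   -0.   -0.61]
 [-0.    0.24 -0.97 19.64]
 [ 0.    0.    0.    1.  ]]
```

View pics/w1.png

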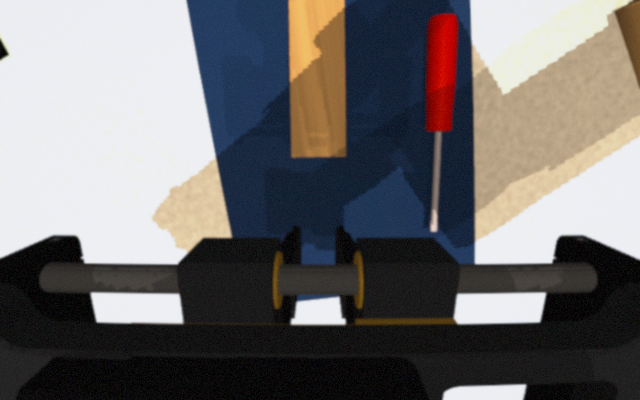

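The wrist view shows the wedge's thick edge at (290–346, 156), aligned with the fingers, and the screwdriver well clear to the right.

```bash
cat > m2.py <<'E'
from h import *
X=np.load('w1.npy')
for n,(u,v) in dict(matL=(240,170),matR=(390,160),matM=(320,190)).items(): print(n,np.nanmedian(X[v-4:v+5,u-4:u+5].reshape(-1,3),0).round(1))
for u in (294,318,342):
    print(u,[X[v,u].round(1).tolist() for v in (20,150,154,158,162)])
ims=[]
th=np.radians(-16.5); ex=np.array([np.cos(th),np.sin(th)]); ey=np.array([-ex[1],ex[0]])
for tag,name,sl in(('top1','top',(110,240,290,470)),('scene1','scene',(100,230,215,345))):
    X=np.load(tag+'.npy'); P=X[(X[...,2]>60)&(X[...,2]<72)&(np.linalg.norm(X[...,:2]-[570,-127],axis=-1)<190)]
    q=(P[:,:2]-[570,-127]); a=q@ex;b=q@ey
    print(tag,'x ext',np.percentile(a,[0,.3,1,99,99.7,100]).round(1),'y',np.percentile(b,[0,.3,1,99,99.7,100]).round(1))
    for lo in(-100,-30,40): m=(b>lo)&(b<lo+50); print(lo,a[m].min().round(1),a[m].max().round(1))
    c=env.get_calibration(name);M=np.linalg.inv(np.array(c['cam_to_world']));K=np.array(c['intrinsics'])
    im=cv2.imread(f'pics/{tag}.png'); im=cv2.resize(im,None,fx=4,fy=4,interpolation=cv2.INTER_CUBIC)
    for cen,col in(((567.5,-127),(0,0,255)),((574.6,-128.3),(0,255,0))):
        pts=[]
        for sx,sy in((-1,-1),(1,-1),(1,1),(-1,1)):
            w=np.array([*(np.array(cen)+sx*100*ex+sy*130*ey),66,1]); p=(M@w)[:3]; p=p*[1,-1,-1]
            pts.append(cv2.projectPoints(p.reshape(1,1,3),np.zeros(3),np.zeros(3),K,np.array(c['D']))[0].ravel())
        cv2.polylines(im,[((np.array(pts)+.5)*4*16).astype(int)],True,col,1,cv2.LINE_AA,4)
    r0,r1,c0,c1=sl; ims.append(im[r0*4:r1*4,c0*4:c1*4])
w=max(i.shape[1] for i in ims)
cv2.imwrite('pics/ov_top.png',ims[0]); cv2.imwrite('pics/ov_sc.png',ims[1])
E
python3 m2.py
```

```text
matL [669.6 172.2   2.4]
matR [526.7 223.7   2.5]
matM [603.5 223.5   2.5]
294 [[561.9, 69.5, 9.1], [608.5, 174.8, 27.3], [610.0, 178.1, 28.0], [614.2, 183.1, 3.6], [616.0, 186.8, 2.6]]
318 [[541.9, 77.8, 7.4], [588.3, 183.5, 29.1], [589.8, 187.0, 27.5], [592.3, 192.7, 3.3], [593.9, 196.5, 2.2]]
342 [[522.0, 86.6, 7.8], [568.2, 192.3, 29.2], [569.6, 195.7, 28.9], [570.3, 202.3, 3.8], [571.8, 206.3, 1.4]]
top1 x ext [-181.6  -98.2  -94.9  100.6  102.7  106.3] y [-131.6 -130.2 -128.2  126.   127.9  128.9]
-100 -178.2 102.1
-30 -96.6 105.1
40 -107.9 106.3
scene1 x ext [-183.4 -172.3 -100.3   98.9  100.5  102.4] y [-131.5 -128.7 -126.2  128.9  130.   130.9]
-100 -180.4 100.6
-30 -99.6 100.5
40 -111.2 102.4
```

View pics/ov_top.png

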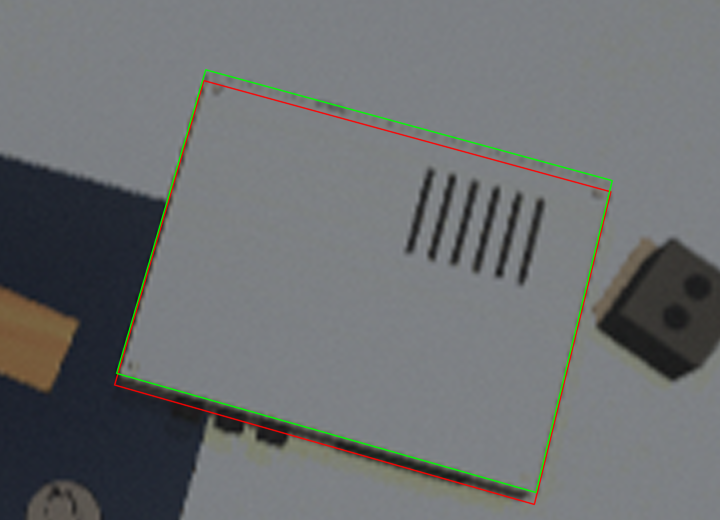

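The green and red outlines bracket the case, so its centre is about (571.5, -127.5) with yaw -16.5°. That puts the bolt at about (529.4, -5.5) and the mat top at about z 2.5. Next I descend behind the thick end.

{"fn": "carry_out", "kwargs": {"series": [[0,0,0.05,0,0.2],[0,0,0.1,0,0.2],[0,0,0.13,0,0.2],[0,0,0.146,0,0.2],[0,0,0.146,0,0.2],[0.01,0,0.146,0,0.2],[0.018,0,0.146,0,0.2],[0.022,0,0.146,0,0.2],[0.022,0,0.146,0,0.2]]}}

```text
t: 3.28
eef_pos: [596.1, 201.2, 199.2]
tcp_rot: [-3.141, 0.0, -1.986]
ft_force: [-0.2, -0.4, 0.1]
opening: 0.203
grip_force: 0.0
```

{"fn": "carry_out", "kwargs": {"series": [[0.004,0,0,0,0.2],[0.009,0,0,-0.5,0.2],[0.014,0,0,-1,0.2],[0.019,-0.001,0,-2,0.2],[0.024,-0.001,0,-3,0.2],[0.029,-0.001,0,-4,0.2],[0.034,-0.001,0,-5,0.2],[0.039,-0.002,0,-6,0.2],[0.044,-0.002,0,-7,0.2],[0.049,-0.002,0,-7.5,0.2],[0.054,-0.002,0,-7.5,0.2],[0.059,-0.003,0,-7.5,0.2],[0.064,-0.003,0,-7.5,0.2],[0.068,-0.003,0,-7.5,0.2],[0.071,-0.003,0,-7.5,0.2],[0.071,-0.003,0,-7.5,0.2]]}}

```text
t: 5.28
eef_pos: [568.5, 144.0, 198.3]
tcp_rot: [-3.134, -0.016, -1.864]
ft_force: [0.0, -0.5, -0.3]
opening: 0.197
grip_force: 0.0
```

```bash
python3 - <<'E'
from h import *
save('wrist','w2'); s=env.state(); print(s['t'],s['eef_pos'],np.degrees(s['tcp_rot']),s['ft_force'])
p,X=save('scene','scene2'); cv2.imwrite('pics/s2.png',cv2.resize(p[100:290,200:440,::-1],None,fx=3,fy=3,interpolation=cv2.INTER_CUBIC))
a=cv2.imread('pics/w2.png'); b=cv2.imread('pics/s2.png'); b=cv2.resize(b,(440,348)); a=cv2.resize(a,(360,225))
c=np.zeros((348,800,3),np.uint8); c[:,:440]=b; c[:225,440:]=a; cv2.imwrite('pics/c2.png',c)
E
```

```text
5.325 [568.49319499 144.10516973 198.24454966] [-179.5585556    -0.92955296 -106.799988  ] [-0.28782135 -0.1075991  -0.40368435]
```

View pics/c2.png

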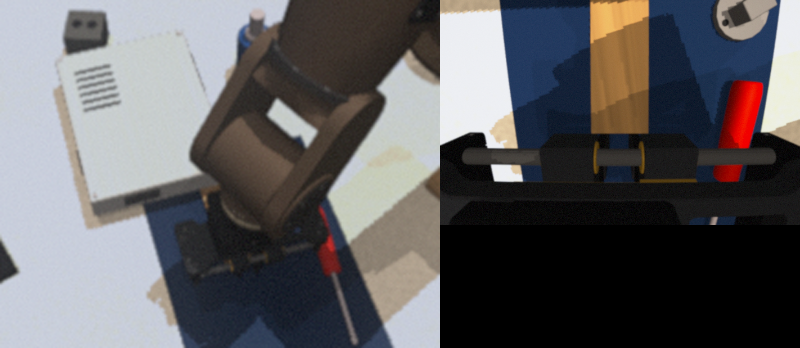

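```bash
python3 - <<'E'
from h import *
s=env.state()
for k in('joints','qvel','tau','moment','ft_force'): print(k,np.round(s[k],3))
X=np.load('w2.npy');p=cv2.imread('pics/w2.png')
for v in(0,20,60,120,200): 
    r=X[v]; print(v,[r[u].round(1).tolist() for u in (100,272,320,365,420)])
a,_=save('top','top2')
E
```

```text
joints [ 0.138  0.711  1.821 -0.031  0.61  -2.685]
qvel [ 0.001  0.001 -0.003  0.002 -0.001 -0.   ]
tau [-7.7000e-02 -6.4075e+01 -1.4989e+01 -8.7000e-02  2.0000e-03 -0.0000e+00]
moment [ 0.082  0.078 -0.023]
ft_force [-0.299  0.718  0.166]
0 [[641.4, -17.4, -0.6], [554.9, 15.0, 9.6], [532.7, 21.9, 9.8], [512.0, 28.1, 9.8], [483.7, 33.6, 2.6]]
20 [[nan, nan, nan], [557.6, 24.1, 11.0], [535.4, 30.9, 11.1], [514.8, 37.4, 11.9], [485.5, 42.5, 1.3]]
60 [[652.7, 10.8, 0.7], [563.1, 42.4, 14.9], [540.9, 49.3, 15.2], [520.0, 55.3, 14.0], [490.3, 61.5, 2.0]]
120 [[666.1, 39.6, 0.1], [571.4, 69.6, 19.5], [549.0, 76.3, 18.1], [528.1, 82.6, 19.2], [497.1, 91.3, 1.4]]
200 [[684.7, 81.4, 1.4], [582.6, 106.2, 26.1], [560.1, 113.1, 25.8], [538.8, 119.6, 25.0], [507.3, 134.3, 2.5]]
```

View pics/top2.png

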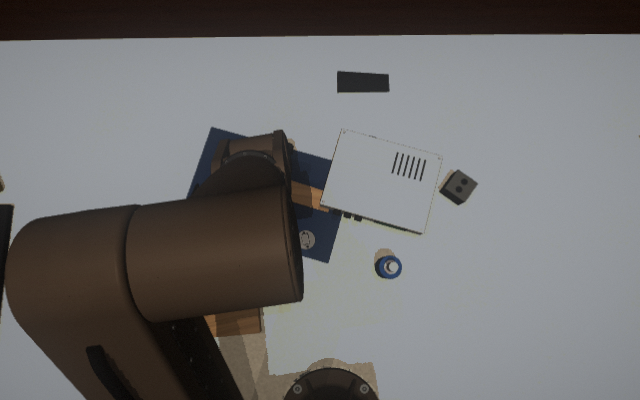

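J6 is at its limit (-2.685), which explains the slight tilt and the lag. The half turn gives the same finger pose, so I'll back off, rise and flip.

{"fn": "carry_out", "kwargs": {"series": [[-0.02,0,0,0,0.2],[-0.04,0,0,0,0.2],[-0.05,0,-0.04,10,0.2],[-0.05,0,-0.08,20,0.2],[-0.05,0,-0.08,30,0.2],[-0.05,0,-0.08,40,0.2],[-0.05,0,-0.08,50,0.2],[-0.05,0,-0.08,60,0.2],[-0.05,0,-0.08,70,0.2],[-0.05,0,-0.08,80,0.2],[-0.05,0,-0.08,90,0.2],[-0.05,0,-0.08,100,0.2],[-0.05,0,-0.08,110,0.2],[-0.05,0,-0.08,120,0.2],[-0.05,0,-0.08,130,0.2],[-0.05,0,-0.08,140,0.2],[-0.05,0,-0.08,150,0.2],[-0.05,0,-0.08,160,0.2],[-0.05,0,-0.08,170,0.2],[-0.05,0,-0.08,180,0.2]]}}

```text
t: 7.92
eef_pos: [582.9, 194.9, 277.5]
tcp_rot: [3.133, 0.016, 1.273]
ft_force: [0.1, -0.8, -0.1]
opening: 0.2
grip_force: 0.0
```

```bash
python3 - <<'E'
from h import *
s=env.state(); print(s['t'],s['eef_pos'],np.degrees(s['tcp_rot']),s['joints'],s['ft_force'])
p,X=save('scene','scene3'); cv2.imwrite('pics/s3.png',cv2.resize(p[100:290,200:440,::-1],None,fx=3,fy=3,interpolation=cv2.INTER_CUBIC))
E
```

```text
7.925 [582.91644792 194.92636209 277.48526577] [179.52724648   0.90647289  72.93130683] [ 0.21767148  0.62332057  1.70570178 -0.02454371  0.81334204  0.53238177] [ 0.14266339 -0.7644373  -0.08846518]
```

View pics/s3.png

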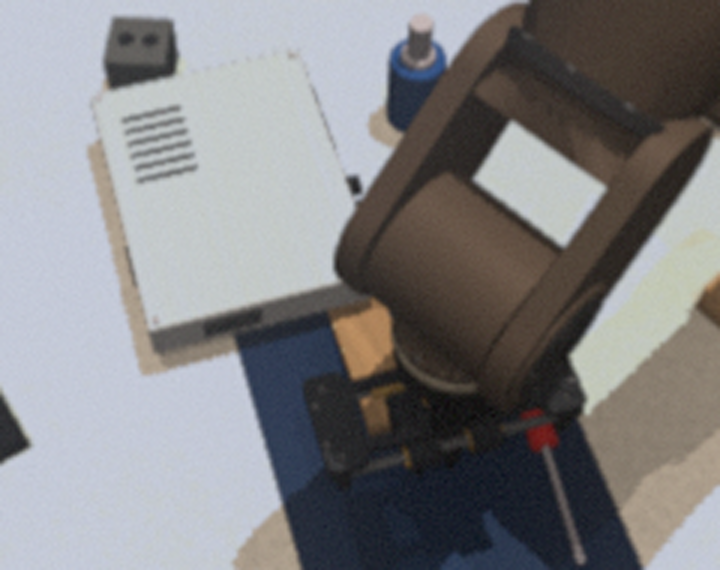

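The flip is done. The case and bystanders are undisturbed and the wedge's tip is just going under the case. Next I descend and push on gently.

{"fn": "carry_out", "kwargs": {"series": [[0,0,0.03,0,0.2],[0,0,0.06,0,0.2],[0,0,0.079,0,0.2],[0,0,0.079,0,0.2],[-0.02,0,0.079,0,0.2],[-0.04,0.0,0.079,0,0.2],[-0.048,0.0005,0.079,0,0.2],[-0.053,0.0005,0.079,0,0.2],[-0.058,0.001,0.079,0,0.2],[-0.063,0.0015,0.079,0,0.2],[-0.068,0.002,0.079,0,0.2],[-0.072,0.0025,0.079,0,0.2],[-0.072,0.0025,0.079,0,0.2]]}}

```text
t: 9.6
eef_pos: [564.6, 122.1, 199.6]
tcp_rot: [3.134, 0.016, 1.277]
ft_force: [0.4, 0.2, 0.1]
opening: 0.199
grip_force: 0.0
```

```bash
cat > st.py <<'E'
from h import *
F=[];
s=env.state()
for i in range(3): env.read_camera('top'); F.append(env.state()['ft_force'])
s=env.state(); F=np.mean(F,0); yaw=s['tcp_rot'][2]
print(round(s['t'],2),s['eef_pos'].round(1),np.degrees(s['tcp_rot']).round(2),'F',F.round(2),'along tool x',round(F@[np.cos(yaw),np.sin(yaw),0],2))
E
python3 st.py
```

```text
9.75 [564.6 122.5 199.6] [179.54   0.92  73.21] F [ 0.3  -0.21 -0.34] along tool x -0.11
```

{"fn": "carry_out", "kwargs": {"series": [[-0.002,0,0,0,0.2],[-0.004,0,0,0,0.2],[-0.006,0.0005,0,0,0.2],[-0.008,0.0005,0,0,0.2],[-0.008,0.0005,0,0,0.2]]}}

```text
t: 10.38
eef_pos: [562.8, 114.5, 199.8]
tcp_rot: [3.134, 0.016, 1.277]
ft_force: [0.1, 0.6, 0.5]
opening: 0.201
grip_force: 0.0
```

{"fn": "carry_out", "kwargs": {"series": [[-0.001,0,0,0,0.2],[-0.002,0,0,0,0.2],[-0.002,0,0,0,0.2]]}}

```text
t: 10.75
eef_pos: [562.2, 112.7, 199.9]
tcp_rot: [3.134, 0.016, 1.278]
ft_force: [-0.9, -0.1, -0.1]
opening: 0.197
grip_force: 0.0
```

{"fn": "carry_out", "kwargs": {"series": [[-0.001,0,0,0,0.2],[-0.002,0,0,0,0.2],[-0.002,0,0,0,0.2]]}}

```text
t: 11.12
eef_pos: [561.7, 110.9, 199.9]
tcp_rot: [3.133, 0.016, 1.278]
ft_force: [0.3, 3.6, -1.3]
opening: 0.195
grip_force: 1.6
```

```bash
python3 st.py
```

```text
11.28 [561.6 110.9 199.9] [179.53   0.91  73.21] F [ 1.07  3.58 -0.73] along tool x 3.74
```

{"fn": "carry_out", "kwargs": {"series": [[-0.0007,0,0,0,0.2],[-0.0007,0,0,0,0.2],[-0.0007,0,0,0,0.2]]}}

```text
t: 11.65
eef_pos: [561.5, 110.3, 199.9]
tcp_rot: [3.133, 0.016, 1.278]
ft_force: [2.4, 4.8, -1.5]
opening: 0.199
grip_force: 2.8
```

```bash
python3 st.py
```

```text
11.8 [561.5 110.4 199.9] [179.51   0.89  73.2 ] F [ 1.94  5.48 -1.59] along tool x 5.81
```

{"fn": "carry_out", "kwargs": {"series": [[0.004,0,0,0,0.2],[0.015,0,0,0,0.2],[0.025,0,0,0,0.2],[0.025,0,-0.05,0,0],[0.025,0,-0.1,0,0],[-0.02,-0.002,-0.1,0,0],[-0.07,-0.004,-0.1,0,0],[-0.112,-0.005,-0.1,0,0],[-0.112,-0.005,-0.1,0,0],[-0.112,-0.005,-0.1,0,0],[-0.112,-0.005,-0.08,0,0],[-0.112,-0.005,-0.067,0,0],[-0.112,-0.005,-0.062,0,0],[-0.112,-0.005,-0.062,0,0]]}}

```text
t: 13.55
eef_pos: [524.2, 5.8, 263.4]
tcp_rot: [3.134, 0.016, 1.278]
ft_force: [-0.5, -0.1, -0.0]
opening: 0.001
grip_force: 0.0
```

```bash
python3 st.py; python3 - <<'E'
from h import *
p,X=save('scene','scene4'); cv2.imwrite('pics/s4.png',cv2.resize(p[100:290,200:440,::-1],None,fx=3,fy=3,interpolation=cv2.INTER_CUBIC))
E
```

```text
13.7 [524.2   5.6 264.1] [179.49   0.91  73.21] F [ 0.22  0.21 -0.13] along tool x 0.27
```

View pics/s4.png

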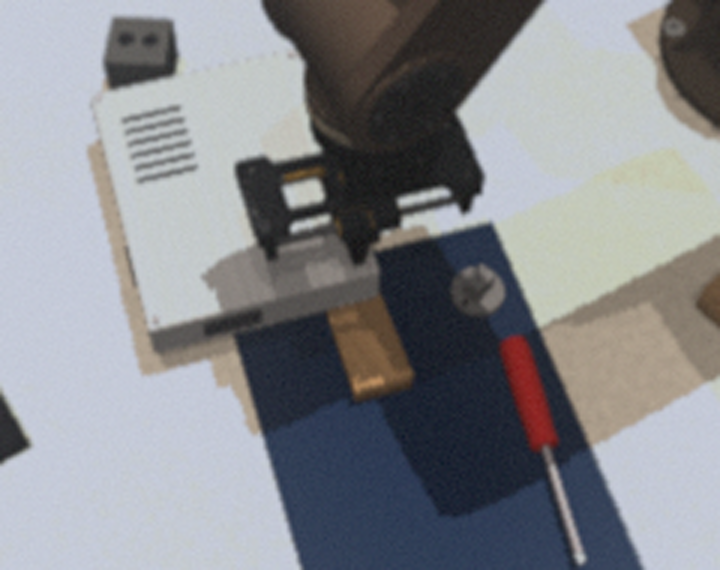

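The wedge sits under the front-left corner and the closed fingers hover over it at about (360,255) in the crop. Next I lower and press.

{"fn": "carry_out", "kwargs": {"series": [[0,0,0.003,0,0],[0,0,0.006,0,0],[0,0,0.007,0,0],[0,0,0.007,0,0]]}}

```text
t: 14.25
eef_pos: [524.1, 5.3, 256.6]
tcp_rot: [3.134, 0.016, 1.278]
ft_force: [-0.1, 0.2, 0.1]
opening: 0.003
grip_force: 0.0
```

{"fn": "carry_out", "kwargs": {"series": [[0,0,0.001,0,0],[0,0,0.002,0,0],[0,0,0.002,0,0]]}}

```text
t: 14.62
eef_pos: [523.9, 5.4, 256.0]
tcp_rot: [3.133, 0.016, 1.278]
ft_force: [-5.9, 1.3, 20.1]
opening: 0.003
grip_force: 10.0
```

{"fn": "carry_out", "kwargs": {"series": [[0,0,-0.0008,0,0],[0,0,-0.0008,0,0]]}}

```text
t: 14.88
eef_pos: [524.0, 5.4, 256.2]
tcp_rot: [3.133, 0.016, 1.278]
ft_force: [-3.6, 0.8, 10.8]
opening: 0.007
grip_force: 5.7
```

```bash
python3 st.py
```

```text
15.03 [524.    5.4 256.2] [179.51   0.91  73.2 ] F [-3.42  0.99 11.69] along tool x -0.04
```

Pressing at about 11 N. I'll ease slightly, hold for a second, then lift away.

{"fn": "carry_out", "kwargs": {"series": [[0,0,-0.0003,0,0],[0,0,-0.0003,0,0],[0,0,-0.0003,0,0],[0,0,-0.0003,0,0],[0,0,-0.0003,0,0],[0,0,-0.0003,0,0],[0,0,-0.0003,0,0],[0,0,-0.0003,0,0],[0,0,-0.0003,0,0]]}}

```text
t: 16.15
eef_pos: [524.0, 5.4, 256.3]
tcp_rot: [3.133, 0.016, 1.278]
ft_force: [-2.7, 0.9, 9.6]
opening: 0.003
grip_force: 4.3
```

{"fn": "carry_out", "kwargs": {"series": [[0,0,-0.003,0,0],[0,0,-0.03,0,0],[0,0,-0.09,0,0],[0.06,0,-0.14,0,0],[0.12,0,-0.14,0,0],[0.18,0,-0.14,0,0],[0.24,0,-0.14,0,0],[0.3,0,-0.14,0,0],[0.3,0,-0.14,0,0],[0.3,0,-0.14,0,0]]}}

```text
t: 17.4
eef_pos: [610.1, 294.9, 390.5]
tcp_rot: [3.134, 0.017, 1.278]
ft_force: [0.3, -1.0, -0.9]
opening: 0.007
grip_force: 0.0
```

```bash
cat > chk.py <<'E'
from h import *
p,X4=save('scene','scene5'); X1=np.load('scene1.npy')
cv2.imwrite('pics/s5.png',cv2.resize(p[90:290,200:440,::-1],None,fx=3,fy=3,interpolation=cv2.INTER_CUBIC))
th=np.radians(-16.5); ex=np.array([np.cos(th),np.sin(th)]); ey=np.array([-ex[1],ex[0]])
for X in(X1,X4):
    P=X[(X[...,2]>60)&(X[...,2]<72)]; q=P[:,:2]-[570,-127]; a=q@ex;b=q@ey; m=(abs(a)<95)&(abs(b)<125); 
    A=np.c_[a[m],b[m],np.ones(m.sum())]; print('plane',np.linalg.lstsq(A,P[m,2],rcond=None)[0].round(4), b[(abs(a)<80)&(abs(b)<140)].max().round(1))
hsv=cv2.cvtColor(p,cv2.COLOR_RGB2HSV); w=(hsv[...,0]<25)&(hsv[...,1]>80)&(hsv[...,2]>70)&(np.linalg.norm(X4[...,:2]-[548,60],axis=-1)<80)
P=X4[w]; r=cv2.minAreaRect(P[:,:2].astype(np.float32)); print(r, cv2.boxPoints(r).round(1).tolist(), w.sum())
E
python3 chk.py; python3 st.py
```

```text
plane [-1.0000e-04 -9.0000e-04  6.6072e+01] 130.9
plane [-5.00000e-04 -1.00000e-04  6.60932e+01] 131.0
((543.1721801757812, 55.95532989501953), (89.0231704711914, 50.632469177246094), 72.97264099121094) [[505.8999938964844, 20.799999237060547], [554.2999877929688, 6.0], [580.4000244140625, 91.0999984741211], [532.0, 105.9000015258789]] 598
17.6 [610.4 293.7 391.3] [179.52   0.91  73.12] F [ 0.15 -0.02  0.1 ] along tool x 0.02
```

View pics/s5.png

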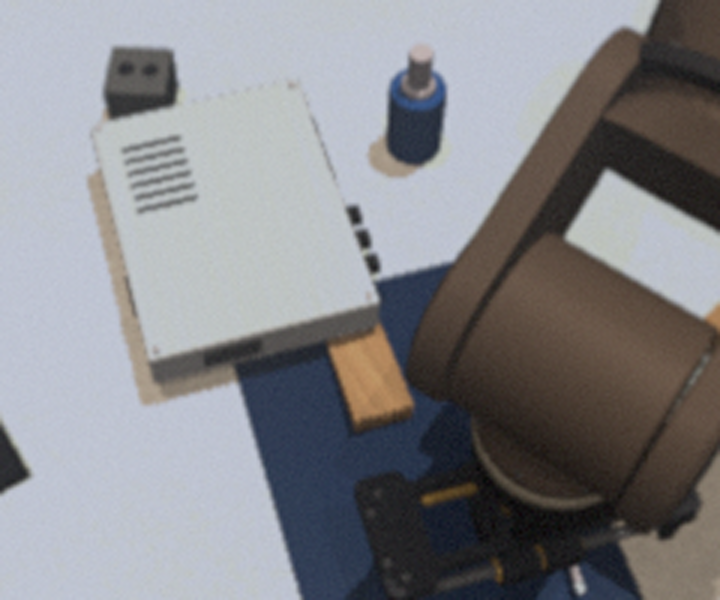

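The case is level and hasn't moved, the wedge is under the corner with its centre line about 4 mm from the bolt, and the bystanders are in place.

```bash
python3 -c "
from cell import env
print(env.job_done())"
```

```text
the job is handed in; nothing more can be done
None
```

The job is handed in (no verdict shown): the wedge is firm under the bolt, the case is level and unmoved, and the corner held a press that briefly reached 20 N, then about 10 N for over a second.

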